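Close the board holder to its gauge mark

ROBOT

A 7-joint arm with a two-finger parallel gripper is mounted at the origin on the work surface. World frame = base frame: x ahead of the robot, y to its left, z up, the work surface at z = 0. Lengths are in m, angles in rad, forces in N, time in s.
With the tool pointing down it reaches from about 0.4 to 0.85 m from the base axis. Payload 4.5 kg.
Tool frame: the origin (TCP) lies at the very end of the fingers, on their centre line; the grasp point (between the pads) lies 19 mm behind it; z points along the fingers, y is the line along which they close (so a half turn about z gives the same grasp; the last joint's range is limited). The gripper opens to 88 mm and grips with 3 to 60 N. Pads are 18 mm wide; open, the fingers measure 123 mm over their backs; the gripper's body (75 mm by 187 mm) begins 45 mm behind the grasp point.
Start: joints at [-1.268, 0.689, -0.195, 1.565, 0.157, 0.902, -0.215], TCP at [0.166, 0.603, 0.239] pointing down, gripper open.
Joint ranges: [-3.01, 3.01], [-0.46, 2.08], [-1.47, 1.51], [0.13, 2.56], [-1, 4.14], [0.04, 2.09], [-2.66, 2.66]. Speed limits (rad/s): [2.57, 2.57, 3.14, 3.14, 3.14, 3.14, 3.14].

INTERFACE

Orientations are given as a unit quaternion [x, y, z, w].
In Python, from plant import r gives the robot as it stands. The module is installed in compiled form; this text tells all that it offers.
- The arm moves only by the tool step_arm, never from a script. Its argument "increments" is a list of rows, each a list of 2 entries, a list of its own where there are three numbers: the shift along the world's x, y, z in cm, then the turn, a rotation vector about the world's x, y, z in degrees. A call has exactly 10 rows; each row shifts and turns the commanded pose from where the row before left it; what a row does not reach is not made up. A row lasts 1/10 s, in which the tool goes at most 50 mm and 8.59 degrees, less where a joint would pass 70% of its speed; a pose out of reach is approached as far as the arm can. A call is refused whole if a number of a shift passes 5 or a number of a turn 8.59, either way. A call with a gripper value outside its range is refused whole. "fingers" is the opening, from 0 (shut) to 1 (fully open), set as the call begins (left out, the last holds). The fingers move at their own pace and stop on an object; "grip_force" is the grip in N (left out, the last holds). Time passes only in rows, so rows that do not move let the fingers close, or fill a call up. It gives the time, the measured TCP pose, the force, the opening and the grip force at its end, in the units of the state.
- r.get_state(): the state, without advancing time (a new reading comes with each control period).
- r.snapshot(name): name is "side" or "top"; returns (picture, depth): 480x640x3 uint8, red, green, blue; 480x640 float32, m along the optical axis (not along the pixel's ray), 0 where there is no reading.
- r.calibration(name): a dict with "fov_y" (degrees; the focal length in pixels is half the picture's height over the tangent of half this angle, whatever the lens; pixels are square), "cx", "cy" (the principal point, pixels), "R" (3x3) and "t" (3): a world point X has camera coordinates R X + t. Camera axes: x right, y down, z forward; pixel columns grow to the right and rows downward; lengths in m; the calibration is good to about 2 mm. A picture is of the moment at which its call begins. calibration takes no time and is no camera call.
- r.finish_job(): hands the job in; it is judged then, once.
The state is a dict: "clock": time; "q": joint angles; "qd": joint speeds; "joint_torque": joint torques, N m; "tool_pos": TCP position; "eef_rot": TCP orientation; "contact_force": force on the tool from outside, world axes, zero at the start; "moment": the same for the moment, N m; "opening": opening from 0.0 (shut) to 1.0 (fully open); "finger_force": force on a finger pad.
Only numpy, scipy, OpenCV 4.12 (cv2) and the standard library are available. Lean on these libraries where they do the work, as an engineer would, in place of code of your own. Each camera call takes 0.05 s, during which the arm holds its last target. There are 200 camera calls.

TASK

The toy's circuit board lies loose in the board holder because the sliding jaw stands too far back. With a fingertip, roll the knurled brass adjuster wheel at the holder's end until the jaw's yellow pointer stands at the red gauge mark on the scale, so that the board is captive in the grooves of both jaws but not squeezed, then take the hand clear. Do not pinch or grip the wheel, do not push the jaw itself, and leave the board and everything else lying where it is.

Things in the scene. Friction and masses are not known exactly. Their poses are not given: they have to be found in the camera images.
- holder: circuit-board holder, fixed to the bench: dark bed 90 mm wide (its x) and 170 mm long (y = -55 to +115 mm), top 16 mm high; two aluminium jaws 70 mm wide, 58 mm high. Origin at bench height on the bed's centre line. Its y axis runs along the screw from the adjuster wheel (at -y) to the fixed jaw (at +y); z is up
- wheel_axis (a point): centre of the knurled brass adjuster wheel, an upright disc 48 mm in diameter and 18 mm wide on the screw's end, standing free 16 mm beyond the 42 mm high bearing plate. Its axis lies along the holder's y, 30 mm above the bench, so its top is 54 mm above the bench. Axes as the holder's; they do not turn with the wheel
- wheel (a joint): turn of the adjuster wheel in rad. It grows, and the jaw closes, when the top of the wheel is rolled towards the holder's +x (away from the robot); one full turn moves the jaw 10 mm; rolled towards -x it opens again. It reads about 12.57 with the pointer at the mark. It turns stiffly (about 0.03 N m, 1.5 N at the rim) and stays where it is left
- jaw (a joint): travel of the sliding jaw in m, growing as it closes towards the fixed jaw (holder's +y); the pointer stands exactly at the gauge mark at 0.020; the jaw would begin to squeeze the board at about 0.025
- jaw_pointer (a point): tip of the yellow pointer, 2.5 mm wide, on the +x side of the sliding jaw, just over the scale; it moves with the jaw along the holder's y
- gauge_mark (a point): middle of the red gauge mark, 4 mm wide, across the white scale on the +x side of the bed; the pointer is at the mark when both have the same y in the holder's frame
- board_centre (a point): centre of the toy's green circuit board, 60 x 90 x 2.4 mm with small parts on top, lying loose and level on the ledges of the two jaws, 47 mm above the bench
- motor: small steel toy motor lying on the mat, 30 mm long, 24 mm thick; origin underneath
- speaker: round black loudspeaker 52 mm across, 9 mm high; origin underneath
- screwdriver: orange-handled screwdriver 170 mm long lying on the mat beyond the wheel; origin underneath
- shell_lower: half of the toy's yellow plastic shell, an open round bowl 126 mm across and 42 mm high; origin underneath
- shell_upper: other half of the yellow shell, 126 mm across and 42 mm high; origin underneath
- spool: spool of solder standing on end, 54 mm across and 40 mm high; origin underneath
- flux_jar: amber flux jar with a blue cap, 42 mm across and 36 mm high; origin underneath
Not all that is in view belongs to the job. Leave any purple look-alike of the holder alone.

How it is judged:
By the outcome, as a careful person would: the job done as asked, in the order asked, and still so for the second after the job is handed in, with the robot touching nothing.
It also fails if it takes over 72 s, if anything falls off the work surface, if the arm or the gripper's body presses on something with over 40 N, if the wrist force passes 120 N, or if a joint passes its speed limit or range.

## Working session

There is one attempt and no reset: what is moved stays moved. The work goes in short steps, Python scripts to look and compute and a tool call to move; the robot and the scene stay as the last step left them, time stands still between calls to the robot, and variables do not carry over. Pictures are saved under pics/ and viewed, at most 10 in all, crops included, and the job is handed in when it is done.

Besides the shell and the picture viewer there is one more tool, called after ">>>" as name(argument=value, ...) on one line, values as JSON. step_arm: Moves the arm, as the interface text tells. Its arguments: {"type":"object","properties":{"increments":{"type":"array","items":{"type":"array"}},"fingers":{"type":"number"},"grip_force":{"type":"number"}},"required":["increments"]}

```bash
mkdir -p pics; cat > h.py <<'E'
import numpy as np, cv2
from plant import r
def cam(n):
    c=r.calibration(n); f=240/np.tan(np.radians(c["fov_y"])/2)
    return f,c["cx"],c["cy"],np.array(c["R"]),np.array(c["t"])
def ray(n,u,v):
    f,cx,cy,R,t=cam(n); return -R.T@t, R.T@np.array([(u-cx)/f,(v-cy)/f,1])
def plane(n,u,v,z):
    o,d=ray(n,u,v); return o+d*(z-o[2])/d[2]
def pt(n,u,v,D):
    o,d=ray(n,u,v); return o+d*D[int(v),int(u)]
def proj(n,X):
    f,cx,cy,R,t=cam(n); p=R@np.array(X)+t; return np.array([f*p[0]/p[2]+cx,f*p[1]/p[2]+cy])
E
python3 - <<'E'
from h import *
for n in("side","top"):
    p,d=r.snapshot(n); cv2.imwrite(f"pics/{n}0.png",p[:,:,::-1]); np.save(n+"_d.npy",d)
    f,cx,cy,R,t=cam(n); print(n,f,-R.T@t,R.round(2).tolist())
print(r.get_state())
E
```

```text
side 554.8436648138646 [ 0.03090521 -0.71902014  0.93928   ] [[0.88, -0.47, -0.02], [-0.35, -0.62, -0.7], [0.32, 0.62, -0.71]]
top 464.56183450413346 [0.31752819 0.03387895 1.05228134] [[0.01, -1.0, 0.01], [-1.0, -0.01, -0.08], [0.08, -0.01, -1.0]]
{'clock': 0.1, 'q': array([-1.2682045 ,  0.68989567, -0.19449986,  1.56621886,  0.15727425,
        0.90247542, -0.21509202]), 'qd': array([-0.00010636, -0.00048238, -0.00038991, -0.00402895, -0.00089621,
       -0.00018169, -0.00234982]), 'joint_torque': array([-3.07163835e-03, -5.28501964e+01, -1.27161719e+00, -1.53837562e+01,
       -5.25851687e-02,  1.92743020e-03,  3.87995146e-05]), 'tool_pos': array([0.16587749, 0.60201394, 0.23799812]), 'eef_rot': array([ 1.33966828e-01,  9.90985489e-01, -8.03733995e-04, -5.48422166e-05]), 'contact_force': array([-0.0091904 , -0.48483795, -0.26176014]), 'moment': array([-0.02668431, -0.02447365,  0.0248709 ]), 'finger_force': 0.0, 'opening': 1.0016814178398779}
```

View pics/top0.png

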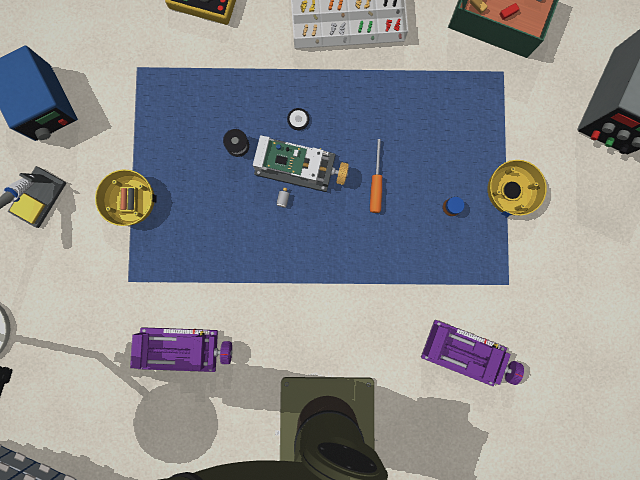

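View pics/side0.png

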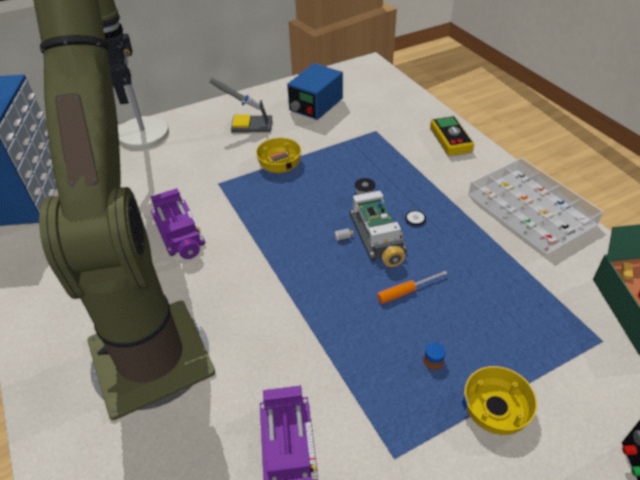

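Top view: the real holder is at (293,162) with its brass wheel at (343,173). The candidates to confuse it with are the purple look-alikes at (180,350) and (470,352), which I rule out. In the side view the holder is at (377,225) and the wheel at (393,257). Next a close crop and a measurement.

```bash
python3 - <<'E'
from h import *
a=cv2.imread("pics/top0.png"); b=cv2.imread("pics/side0.png")
A=cv2.resize(a[125:200,240:360],(800,500),interpolation=cv2.INTER_CUBIC)
cv2.imwrite("pics/c1.png",A)
B=cv2.resize(b[180:275,335:435],(600,570),interpolation=cv2.INTER_CUBIC)
cv2.imwrite("pics/c2.png",B)
dt=np.load("top_d.npy"); ds=np.load("side_d.npy")
for n,im,D,(u0,u1,v0,v1) in(("top",a,dt,(325,360,150,195)),("side",b,ds,(375,415,235,275))):
    hsv=cv2.cvtColor(im,cv2.COLOR_BGR2HSV); m=cv2.inRange(hsv,(12,90,60),(30,255,255)); k=np.zeros_like(m);k[v0:v1,u0:u1]=m[v0:v1,u0:u1]
    v,u=np.nonzero(k); print(n,len(u),u.min(),u.max(),v.min(),v.max(),u.mean(),v.mean())
    P=np.array([pt(n,x,y,D) for x,y in zip(u,v)]); P=P[P[:,2]>.01]; print(P.min(0).round(3),P.max(0).round(3),np.median(P,0).round(4))
    print("minrect",cv2.minAreaRect(np.c_[u,v].astype(np.float32)))
    T=P[P[:,2]>P[:,2].max()-.006]; print("top part",T.mean(0).round(4),len(T))
E
```

```text
top 181 325 347 162 184 341.6353591160221 173.04972375690608
[ 0.529 -0.041  0.013] [0.577 0.008 0.056] [ 0.5494 -0.0292  0.0488]
minrect ((338.1018981933594, 174.146484375), (21.106040954589844, 22.79903793334961), 73.61045837402344)
top part [ 0.5534 -0.0298  0.052 ] 77
side 298 382 404 235 266 392.6308724832215 254.2986577181208
[ 0.031 -0.719  0.01 ] [0.595 0.022 0.939] [ 0.5515 -0.0344  0.0408]
minrect ((392.3648986816406, 251.18917846679688), (29.098621368408203, 22.35826301574707), 80.53767395019531)
top part [ 0.0309 -0.719   0.9393] 2
```

View pics/c1.png

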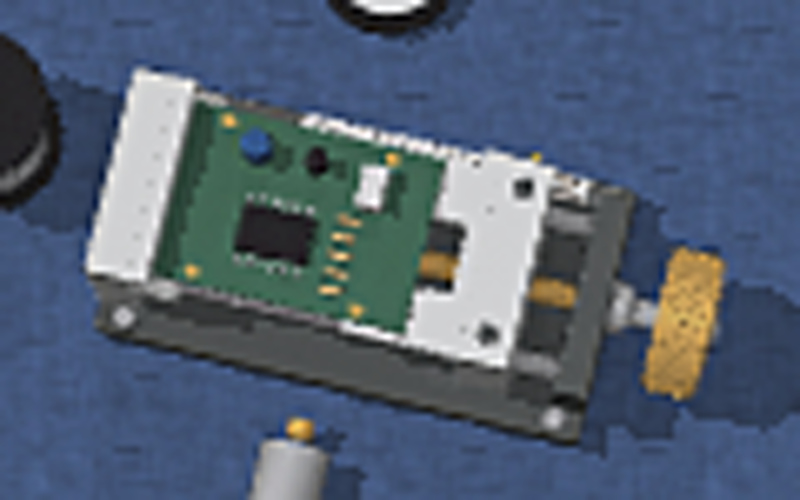

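View pics/c2.png

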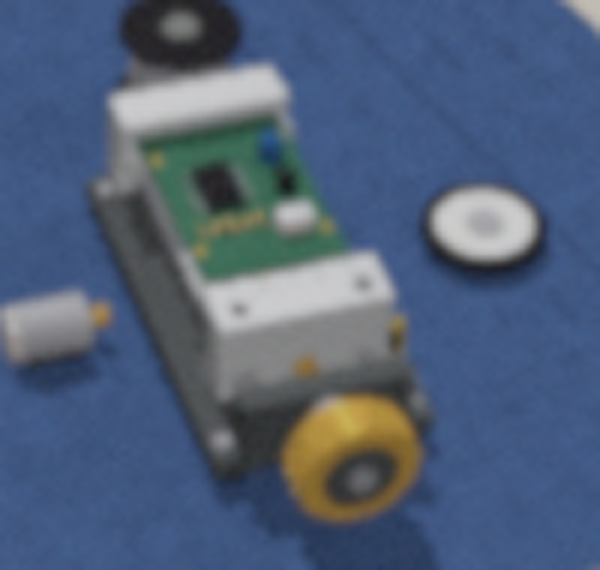

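The crops confirm it: brass wheel at crop (683,323), aluminium jaws, green board, and a yellow pointer at top pixel (320.5,148.5). Now I fit the holder's frame and look for the red mark.

```bash
python3 - <<'E'
from h import *
a=cv2.imread("pics/top0.png"); dt=np.load("top_d.npy"); b=cv2.imread("pics/side0.png")
# wheel top points -> centre line; direction along strip
hsv=cv2.cvtColor(a,cv2.COLOR_BGR2HSV); m=cv2.inRange(hsv,(12,90,60),(30,255,255))
v,u=np.nonzero(m[150:195,334:352]); u+=334;v+=150
rc=cv2.minAreaRect(np.c_[u,v].astype(np.float32)); print("wheel",rc)
# jaws (white) and board
w=cv2.inRange(hsv,(0,0,170),(179,40,255)); 
for nm,(u0,u1,v0,v1) in dict(fix=(252,272,133,172),slid=(295,325,142,185)).items():
    v,u=np.nonzero(w[v0:v1,u0:u1]); u=u+u0; v=v+v0
    P=np.array([plane("top",x,y,.058) for x,y in zip(u,v)]); q=np.array([dt[y,x] for x,y in zip(u,v)])
    Z=np.array([pt("top",x,y,dt)[2] for x,y in zip(u,v)]); s=Z>.05
    print(nm,s.sum(),P[s].mean(0).round(4),np.median(Z[s]).round(4),cv2.minAreaRect(P[s][:,:2].astype(np.float32)))
g=cv2.inRange(hsv,(40,60,30),(85,255,255)); v,u=np.nonzero(g[130:185,255:315]); P=np.array([plane("top",x+255,y+130,.048) for x,y in zip(u,v)])
print("board",P.mean(0),cv2.minAreaRect(P[:,:2].astype(np.float32)))
rd=[(x,y,a[y,x].tolist()) for y in range(135,165) for x in range(262,340) if int(a[y,x,2])>1.35*max(a[y,x,1],a[y,x,0]) and a[y,x,2]>70]
print(rd)
cv2.imwrite("pics/c3.png",cv2.resize(a[132:162,270:340],(798,342),interpolation=cv2.INTER_NEAREST))
E
```

```text
wheel ((342.0882568359375, 173.14706420898438), (8.48874568939209, 21.585670471191406), 14.03624439239502)
fix 286 [0.5951 0.1494 0.058 ] 0.057 ((0.5954245328903198, 0.14956332743167877), (0.020079627633094788, 0.06862170249223709), 77.1160888671875)
slid 329 [0.5697 0.0348 0.058 ] 0.057 ((0.572420597076416, 0.04990025609731674), (0.058321513235569, 0.0686747133731842), 77.19658660888672)
board [0.5841692  0.09720805 0.048     ] ((0.5845373272895813, 0.09735779464244843), (0.0843268632888794, 0.06009514257311821), 76.8868637084961)
[]
```

View pics/c3.png

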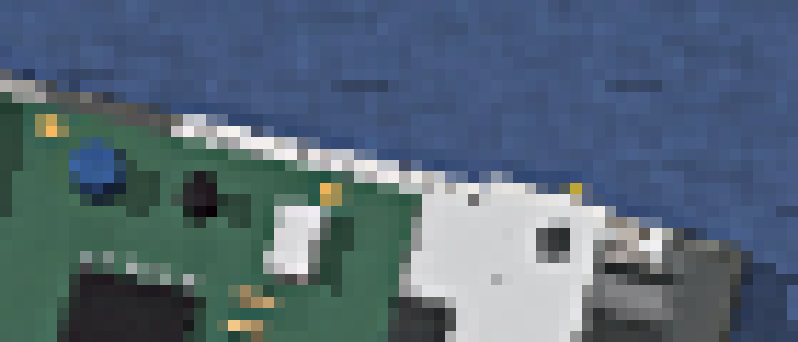

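c3: the scale peeks out along crop (175,125)–(440,185), the pointer is at crop (577,190), and the jaw covers the scale between them. No red shows yet. I'll sample colours along the scale in the holder's frame with averaged frames.

```bash
cat >> h.py <<'E'
yaw=np.radians(-13.1)
XH=np.array([np.cos(yaw),np.sin(yaw),0]); YH=np.array([-np.sin(yaw),np.cos(yaw),0])
def avg(n,k=4): return np.mean([r.snapshot(n)[0].astype(np.float32) for _ in range(k)],0)
E
python3 - <<'E'
from h import *
im=avg("top"); np.save("top_avg.npy",im)
# wheel centre: at px strip centre at z .052
W=plane("top",342.09,173.15,.052); print("wheel top",W)
def hf(P): d=P-W; return np.array([d@XH*1e3,d@YH*1e3]).round(1)   # relative to wheel axis
for nm,(u,v,z) in dict(pointer=(320.5,148.5,.018),jawrearR=(322.5,150.5,.058)).items(): print(nm,hf(plane("top",u,v,z)))
w=im.min(2)>165; 
dt=np.load("top_d.npy")
for nm,(u0,u1,v0,v1) in dict(fix=(252,272,133,172),slid=(304,325,145,185)).items():
    H=np.array([hf(plane("top",x,y,.058)) for y in range(v0,v1) for x in range(u0,u1) if w[y,x] and pt("top",x,y,dt)[2]>.05])
    for lo in range(-35,35,14):
        s=H[(H[:,0]>=lo)&(H[:,0]<lo+14)]; print(nm,lo,s[:,1].min(),s[:,1].max())
    print("x",H[:,0].min(),H[:,0].max())
print("bed corners",[hf(plane("top",240+x/6.667,125+y/6.667,.016)) for x,y in((97,310),(578,440),(633,190))])
# scale samples
for x in (40,42,44):
    print(x)
    for y in range(20,150,2):
        p=proj("top",W*[1,1,0]+[0,0,.016]+XH*x/1e3+YH*y/1e3)
        c=cv2.getRectSubPix(im,(1,1),tuple(map(float,p)))[0,0]
        print(y,p.round(0).astype(int).tolist(),c.astype(int).tolist(),end=" | ")
    print()
E
```

```text
wheel top [ 0.5488693  -0.02923496  0.052     ]
pointer [51.9 60.4]
jawrearR [37.3 53.1]
fix -35 175.1 194.1
fix -21 174.6 194.1
fix -7 174.6 194.2
fix 7 174.7 194.3
fix 21 174.7 194.4
x -29.5 39.1
slid -35 53.2 76.4
slid -21 53.2 76.4
slid -7 53.6 76.3
slid 7 53.5 76.3
slid 21 53.4 76.2
x -29.3 39.4
bed corners [array([-34.3, 193.2]), array([-39.4,  24.1]), array([49. , 25.9])]
40
20 [337, 158] [49, 64, 91] | 22 [336, 158] [48, 62, 89] | 24 [335, 157] [45, 57, 80] | 26 [334, 157] [53, 55, 58] | 28 [333, 157] [81, 84, 84] | 30 [332, 157] [84, 86, 87] | 32 [331, 157] [82, 85, 86] | 34 [331, 156] [81, 85, 85] | 36 [330, 156] [78, 82, 82] | 38 [329, 156] [65, 68, 69] | 40 [328, 156] [50, 53, 53] | 42 [327, 156] [73, 75, 74] | 44 [326, 155] [71, 72, 72] | 46 [325, 155] [59, 60, 60] | 48 [325, 155] [42, 45, 46] | 50 [324, 155] [59, 60, 60] | 52 [323, 155] [80, 80, 78] | 54 [322, 154] [97, 98, 98] | 56 [321, 154] [209, 209, 211] | 58 [320, 154] [216, 217, 219] | 60 [319, 154] [154, 156, 157] | 62 [319, 154] [87, 90, 91] | 64 [318, 153] [81, 84, 85] | 66 [317, 153] [117, 118, 119] | 68 [316
[... 4575 characters left out ...]
6, 126, 113] | 106 [300, 147] [79, 104, 91] | 108 [299, 147] [79, 104, 85] | 110 [298, 147] [49, 90, 75] | 112 [298, 147] [63, 101, 88] | 114 [297, 147] [94, 125, 112] | 116 [296, 146] [98, 128, 113] | 118 [295, 146] [81, 114, 97] | 120 [294, 146] [48, 90, 69] | 122 [293, 146] [75, 109, 92] | 124 [292, 146] [90, 117, 103] | 126 [292, 145] [87, 114, 100] | 128 [291, 145] [83, 116, 98] | 130 [290, 145] [87, 119, 103] | 132 [289, 145] [68, 102, 85] | 134 [288, 145] [103, 130, 117] | 136 [287, 144] [97, 127, 112] | 138 [286, 144] [84, 117, 100] | 140 [286, 144] [79, 114, 96] | 142 [285, 144] [78, 110, 94] | 144 [284, 144] [63, 91, 77] | 146 [283, 143] [67, 94, 81] | 148 [282, 143] [66, 98, 82] |
```

```bash
cat >> h.py <<'E'
W0=np.array([0.5536,-0.0303,0.]); H0=W0+.080*YH     # wheel axis, holder origin
def toW(x,y,z): return H0+XH*x/1e3+YH*y/1e3+[0,0,z/1e3]
def toH(P): d=np.asarray(P)-H0; return np.array([d@XH,d@YH,d[2]])*1e3
E
python3 - <<'E'
from h import *
im=np.load("top_avg.npy"); dt=np.load("top_d.npy")
for x in (40,42,44,46):
    print(x)
    for y in range(-40,80,2):
        p=proj("top",toW(x,y,16)); c=cv2.getRectSubPix(im,(1,1),tuple(map(float,p)))[0,0].astype(int)
        print(y,p.round(0).astype(int).tolist(),c.tolist(),"R" if c[0]-max(c[1:])>8 else "",end="|")
    print()
for v in range(146,152): print([toH(pt("top",u,v,dt)).round(0).astype(int).tolist() for u in(319,320,321,322)])
print(im[147:151,319:323].astype(int).tolist())
for u in range(300,326): print(u,int(160-(u-300)*-.25),toH(pt("top",u,int(160+(u-300)*.25),dt)).round(1),end=";")
E
```

```text
40
-40 [328, 154] [96, 98, 98] |-38 [328, 154] [143, 145, 145] |-36 [327, 153] [216, 216, 216] |-34 [326, 153] [210, 209, 208] |-32 [325, 153] [180, 174, 168] |-30 [324, 153] [149, 143, 139] |-28 [323, 153] [144, 141, 140] |-26 [322, 152] [166, 166, 166] |-24 [322, 152] [200, 200, 201] |-22 [321, 152] [216, 216, 218] |-20 [320, 152] [198, 199, 200] |-18 [319, 152] [110, 112, 113] |-16 [318, 151] [140, 142, 143] |-14 [317, 151] [193, 193, 195] |-12 [316, 151] [218, 218, 220] |-10 [316, 151] [211, 212, 213] |-8 [315, 151] [208, 209, 210] |-6 [314, 150] [208, 209, 210] |-4 [313, 150] [208, 209, 210] |-2 [312, 150] [210, 211, 212] |0 [311, 150] [192, 192, 194] |2 [311, 150] [188, 188, 189] |4 [310, 149] [214, 215, 215] |6 [309, 149] [215, 215, 216] |8 [308, 149] [216, 215, 217] |10 [307, 149] [200, 199, 200] |12 [306, 148] [137, 154, 145] |14 [305, 148] [144, 161, 153] |16 [305, 148] [129, 150, 140] |18 [304, 148] [106, 133, 119] |20 [303, 148] [125, 146, 136] |22 [302, 147] [115, 133, 124] |24 [301, 147] [144, 161, 154] |26 [300, 147] [96, 116, 109] |28 [299, 147] [85, 112, 104] |30 [29
[... 6848 characters left out ...]
 233]]]
300 160 [ 3.5 16.9 45.4];301 160 [ 2.8 14.3 50.5];302 160 [ 5.1 12.8 43.4];303 160 [ 4.9 10.4 46.1];304 161 [10.4 10.  16.9];305 161 [11.7  8.1 14. ];306 161 [12.7  6.  12.2];307 161 [12.9  3.7 13.3];308 162 [11.1  0.9 14. ];309 162 [ 0.5 -4.4 59.1];310 162 [ 1.3 -6.4 57.8];311 162 [ 1.8 -8.5 57.9];312 163 [ -0.3 -11.2  59.7];313 163 [  0.7 -13.2  57.8];314 163 [  1.4 -15.3  56.8];315 163 [  2.3 -17.4  55.5];316 164 [  0.6 -20.   55.7];317 164 [  0.4 -22.3  58.5];318 164 [  2.  -24.2  54. ];319 164 [  1.2 -26.5  59.6];320 165 [ 10.8 -27.2  13.7];321 165 [ 11.5 -29.4  13. ];322 165 [ 11.3 -31.7  15.9];323 165 [ 11.2 -34.   18.4];324 166 [ 10.8 -36.6  13.3];325 166 [ 10.4 -38.9  17.2];
```

```bash
cat >> h.py <<'E'
def scale(im,n="side",xs=(40,41,42,43),ys=range(-40,20,2),z=16):
    for y in ys:
        print(y,proj(n,toW(42,y,z)).round(1).tolist(),[cv2.getRectSubPix(im,(1,1),tuple(map(float,proj(n,toW(x,y,z)))))[0,0].astype(int).tolist() for x in xs])
E
python3 - <<'E'
from h import *
im=avg("side",6); np.save("side_avg.npy",im); scale(im)
print([(u,v,im[v,u].astype(int).tolist()) for v in range(222,260) for u in range(390,412) if im[v,u,0]-im[v,u,2]>45 and im[v,u,0]-im[v,u,1]<80 or im[v,u,0]-im[v,u,1]>40])
for z in(20,30,40): print(z,toH(plane("side",401,235,z/1e3)))
cv2.imwrite("pics/c4.png",cv2.resize(im[215:260,380:425,::-1].astype(np.uint8),(585,585),interpolation=cv2.INTER_NEAREST))
E
```

```text
-40 [403.3, 245.0] [[67, 69, 71], [74, 76, 80], [81, 83, 88], [86, 90, 98]]
-38 [403.0, 244.4] [[58, 60, 62], [64, 66, 70], [69, 72, 77], [75, 79, 87]]
-36 [402.7, 243.9] [[54, 56, 57], [58, 60, 63], [62, 65, 70], [67, 71, 79]]
-34 [402.4, 243.3] [[57, 59, 60], [58, 60, 62], [63, 66, 69], [68, 71, 77]]
-32 [402.1, 242.7] [[62, 65, 66], [63, 66, 67], [65, 68, 70], [70, 73, 78]]
-30 [401.8, 242.1] [[70, 73, 74], [72, 75, 76], [73, 76, 78], [75, 79, 82]]
-28 [401.5, 241.5] [[77, 80, 82], [77, 81, 82], [78, 82, 84], [78, 82, 85]]
-26 [401.2, 240.9] [[82, 85, 87], [83, 86, 87], [83, 86, 88], [82, 86, 90]]
-24 [400.9, 240.4] [[86, 89, 90], [86, 89, 90], [86, 89, 91], [85, 89, 93]]
-22 [400.6, 239.8] [[90, 92, 93], [90, 92, 92], [90, 92, 93], [90, 92, 94]]
-20 [400.3, 239.2] [[98, 99, 99], [95, 96, 95], [95, 95, 95], [94, 95, 96]]
-18 [400.0, 238.6] [[106, 106, 106], [101, 101, 99], [96, 95, 92], [95, 94, 91]]
-16 [399.7, 238.1] [[112, 112, 113], [107, 106, 105], [100, 98, 95], [94, 91, 85]]
-14 [399.4, 237.5] [[117, 117, 118], [111, 111, 111], [102, 101, 98], [92, 90, 84]]
-12 [399.1, 236.
[... 4694 characters left out ...]
400, 255, [104, 83, 48]), (401, 255, [119, 94, 45]), (402, 255, [129, 101, 45]), (403, 255, [128, 101, 49]), (404, 255, [117, 98, 67]), (390, 256, [125, 99, 47]), (391, 256, [106, 85, 51]), (401, 256, [108, 86, 47]), (402, 256, [126, 98, 45]), (403, 256, [127, 101, 49]), (404, 256, [114, 95, 67]), (390, 257, [104, 84, 49]), (401, 257, [102, 81, 48]), (402, 257, [125, 98, 46]), (403, 257, [126, 99, 50]), (401, 258, [104, 83, 49]), (402, 258, [123, 97, 45]), (403, 258, [123, 97, 55]), (401, 259, [109, 86, 48]), (402, 259, [123, 98, 51]), (403, 259, [115, 93, 65])]
20 [ 46.88604424 -10.98050562  20.        ]
30 [ 42.53613031 -20.31700613  30.        ]
40 [ 38.18621637 -29.65350664  40.        ]
```

View pics/c4.png

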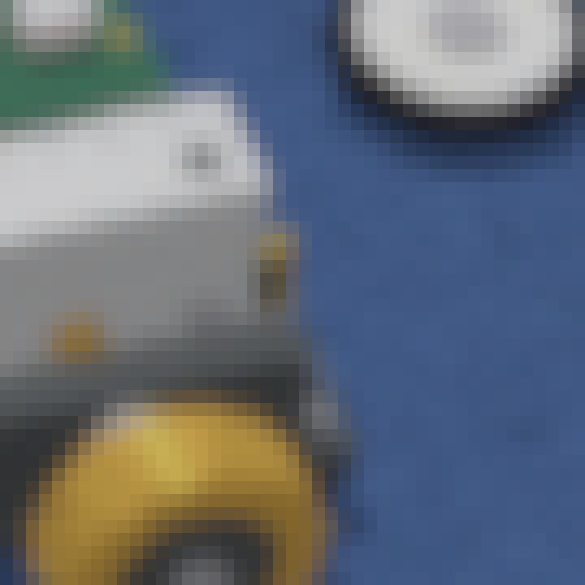

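c4: the yellow pointer is at side pixel (401,234.5). The scale behind the jaw should come into side view as the jaw advances. In the holder frame the pointer y is about -19.5 mm. I'll move over the wheel with the fingers shut.

>>> step_arm(increments=[[[2.4,-3.2,0],[0,0,-4.4]],[[2.4,-3.2,0],[0,0,-4.4]],[[2.4,-3.2,0],[0,0,-4.4]],[[2.4,-3.2,0],[0,0,-4.4]],[[2.4,-3.2,0],[0,0,-4.4]],[[2.4,-3.2,0],[0,0,-4.4]],[[2.4,-3.2,0],[0,0,-4.4]],[[2.4,-3.2,0],[0,0,-4.4]],[[2.4,-3.2,0],[0,0,-4.4]],[[2.4,-3.2,0],[0,0,-4.4]]], fingers=0, grip_force=20)

```text
clock: 1.6
tool_pos: [0.4069, 0.2814, 0.239]
eef_rot: [0.497, 0.868, 0.0, 0.0]
contact_force: [0.9, -0.4, -0.3]
opening: 0.116
finger_force: 0.0
```

>>> step_arm(increments=[[[1.3,-3.1,-1.3],[0,0,-4.4]],[[1.3,-3.1,-1.3],[0,0,-4.4]],[[1.3,-3.1,-1.3],[0,0,-4.4]],[[1.3,-3.1,-1.3],[0,0,-4.4]],[[1.3,-3.1,-1.3],[0,0,-4.4]],[[1.3,-3.1,-1.3],[0,0,-4.4]],[[1.3,-3.1,-1.3],[0,0,-4.4]],[[1.3,-3.1,-1.3],[0,0,-4.4]],[[1.3,-3.1,-1.3],[0,0,-4.4]],[[1.3,-3.1,-1.3],[0,0,-4.4]]])

```text
clock: 2.6
tool_pos: [0.5368, -0.0285, 0.1083]
eef_rot: [0.786, 0.619, 0.0, 0.0]
contact_force: [0.1, 0.6, -0.2]
opening: 0.005
finger_force: 0.0
```

```bash
python3 - <<'E'
from h import *
from scipy.spatial.transform import Rotation as Ro
s=r.get_state(); print(s["clock"],s["tool_pos"],toH(s["tool_pos"]),s["contact_force"],s["opening"])
R=Ro.from_quat(s["eef_rot"]).as_matrix(); print(R.round(3), np.degrees(np.arctan2(R[1,1],R[0,1])), s["q"].round(2))
im=r.snapshot("side")[0]; cv2.imwrite("pics/s1.png",im[:,:,::-1])
E
```

```text
2.6 [ 0.53675384 -0.02852888  0.10831146] [-16.80918509 -82.09318072 108.31145706] [ 0.12211739  0.57424629 -0.19708922] 0.005009691046890652
[[ 0.235  0.972  0.001]
 [ 0.972 -0.235  0.   ]
 [ 0.     0.001 -1.   ]] -13.563511123021396 [-0.08  0.78  0.08  1.95 -0.14  0.42 -0.13]
```

>>> step_arm(increments=[[[0.5,0.1,-1],[0,0,0]],[[0,0,-1],[0,0,0]],[[0,0,-1],[0,0,0]],[[0,0,-1],[0,0,0]],[[0,0,-1],[0,0,0]],[[0,0,-0.1],[0,0,0]],[[0,0,-0.1],[0,0,0]],[[0,0,-0.1],[0,0,0]],[[0,0,-0.1],[0,0,0]],[[0,0,-0.1],[0,0,0]]])

```text
clock: 3.65
tool_pos: [0.5412, -0.0264, 0.054]
eef_rot: [0.785, 0.62, 0.0, 0.0]
contact_force: [0.2, -0.1, -0.4]
opening: 0.004
finger_force: 0.0
```

>>> step_arm(increments=[[[0,0,-0.1],[0,0,0]],[[0,0,-0.1],[0,0,0]],[[0,0,0],[0,0,0]],[[0.49,-0.11,0],[0,0,0]],[[0.49,-0.11,0],[0,0,0]],[[0.49,-0.11,0],[0,0,0]],[[0,0,0],[0,0,0]],[[0,0,0],[0,0,0]],[[0,0,0],[0,0,0]],[[0,0,0],[0,0,0]]])

```text
clock: 4.65
tool_pos: [0.5582, -0.0304, 0.0542]
eef_rot: [0.785, 0.62, 0.002, 0.002]
contact_force: [0.1, -0.1, 17.1]
opening: 0.009
finger_force: 8.5
```

```bash
cat >> h.py <<'E'
def st():
    s=r.get_state(); print(round(s["clock"],2),toH(s["tool_pos"]).round(1),"F",s["contact_force"].round(1),"Fx_h",round(float(s["contact_force"]@XH),2))
def jawrear():  # rear/front edges of sliding jaw from top view (h y, mm), unaffected by hand
    im,d=r.snapshot("top"); H=[]
    for v in range(140,190):
        for u in range(285,335):
            P=pt("top",u,v,d)
            if .05<P[2]<.066 and im[v,u].min()>165:
                h=toH(plane("top",u,v,.058)); H.append(h)
    H=np.array(H); H=H[(abs(H[:,0])<33)&(H[:,1]<60)&(H[:,1]>-45)]; print("jaw y",[ (np.percentile(H[(H[:,0]>=a)&(H[:,0]<a+12),1],[1,99]).round(1).tolist() if ((H[:,0]>=a)&(H[:,0]<a+12)).any() else None) for a in(-30,-18,-6,6,18)])
E
python3 - <<'E'
from h import *
st(); jawrear()
E
```

```text
4.65 [  4.5 -79.   54.2] F [ 0.1 -0.1 17.1] Fx_h 0.11Traceback (most recent call last):
  File "<stdin>", line 2, in <module>
  File "h.py", line 32, in jawrear
    H=np.array(H); H=H[(abs(H[:,0])<33)&(H[:,1]<60)&(H[:,1]>-45)]; print("jaw y",[ (np.percentile(H[(H[:,0]>=a)&(H[:,0]<a+12),1],[1,99]).round(1).tolist() if ((H[:,0]>=a)&(H[:,0]<a+12)).any() else None) for a in(-30,-18,-6,6,18)])
                            ~^^^^^
IndexError: too many indices for array: array is 1-dimensional, but 2 were indexed
```

>>> step_arm(increments=[[[0.49,-0.11,0],[0,0,0]],[[0.49,-0.11,0],[0,0,0]],[[0,0,0.6],[0,0,0]],[[-1.46,0.34,0],[0,0,0]],[[-1.46,0.34,0],[0,0,0]],[[0,0,-0.6],[0,0,0]],[[0.49,-0.11,0],[0,0,0]],[[0.49,-0.11,0],[0,0,0]],[[0.49,-0.11,0],[0,0,0]],[[0.49,-0.11,0],[0,0,0]]])

```text
clock: 5.7
tool_pos: [0.5582, -0.0301, 0.0541]
eef_rot: [0.785, 0.62, 0.002, 0.001]
contact_force: [-1.6, 0.2, 19.7]
opening: 0.007
finger_force: 10.2
```

```bash
python3 - <<'E'
from h import *
st()
im=avg("side",3); b=np.load("side_avg.npy")
cv2.imwrite("pics/s2.png",np.hstack([cv2.resize(x[205:275,355:425,::-1].astype(np.uint8),(400,400),interpolation=cv2.INTER_CUBIC) for x in(b,im)]))
E
```

```text
5.7 [  4.4 -78.8  54.1] F [-1.6  0.2 19.7] Fx_h -1.58
```

View pics/s2.png

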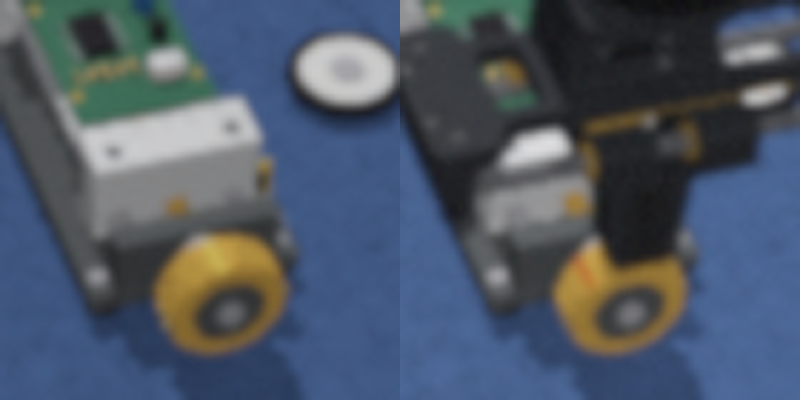

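s2: the hand is on the wheel top at right-panel (640,255). A red line on the rim at (585,265) has come into view, and the side force is about -1.6 N, so the wheel is rolling. I'll continue the strokes.

>>> step_arm(increments=[[[0.49,-0.11,0],[0,0,0]],[[0.49,-0.11,0],[0,0,0]],[[0,0,0.6],[0,0,0]],[[-1.46,0.34,0],[0,0,0]],[[-1.46,0.34,0],[0,0,0]],[[0,0,-0.6],[0,0,0]],[[0.49,-0.11,0],[0,0,0]],[[0.49,-0.11,0],[0,0,0]],[[0.49,-0.11,0],[0,0,0]],[[0.49,-0.11,0],[0,0,0]]])

```text
clock: 6.85
tool_pos: [0.5587, -0.03, 0.0541]
eef_rot: [0.785, 0.62, 0.002, 0.002]
contact_force: [-2.4, -0.7, 22.5]
opening: 0.007
finger_force: 10.9
```

>>> step_arm(increments=[[[0.49,-0.11,0],[0,0,0]],[[0.49,-0.11,0],[0,0,0]],[[0,0,3],[0,0,0]],[[-3,0,4],[0,0,0]],[[-5,0,0],[0,0,0]],[[-5,0,0],[0,0,0]],[[-5,0,0],[0,0,0]],[[-2,0,0],[0,0,0]],[[0,0,0],[0,0,0]],[[0,0,0],[0,0,0]]])

```text
clock: 7.85
tool_pos: [0.3684, -0.0317, 0.1215]
eef_rot: [0.785, 0.62, 0.001, 0.001]
contact_force: [0.8, -0.0, -0.2]
opening: 0.006
finger_force: 0.0
```

```bash
python3 - <<'E'
from h import *
st()
im=avg("side",4); t=avg("top",2)
A=cv2.resize(im[215:260,375:420,::-1].astype(np.uint8),(400,400),interpolation=cv2.INTER_CUBIC)
B=cv2.resize(t[135:175,290:330,::-1].astype(np.uint8),(400,400),interpolation=cv2.INTER_CUBIC)
cv2.imwrite("pics/s3.png",np.hstack([A,B])); np.save("side2.npy",im)
jawrear()
E
```

```text
7.85 [-180.  -123.3  121.5] F [ 0.8 -0.  -0.2] Fx_h 0.75Traceback (most recent call last):
  File "<stdin>", line 7, in <module>
  File "h.py", line 32, in jawrear
    H=np.array(H); H=H[(abs(H[:,0])<33)&(H[:,1]<60)&(H[:,1]>-45)]; print("jaw y",[ (np.percentile(H[(H[:,0]>=a)&(H[:,0]<a+12),1],[1,99]).round(1).tolist() if ((H[:,0]>=a)&(H[:,0]<a+12)).any() else None) for a in(-30,-18,-6,6,18)])
                            ~^^^^^
IndexError: too many indices for array: array is 1-dimensional, but 2 were indexed
```

View pics/s3.png

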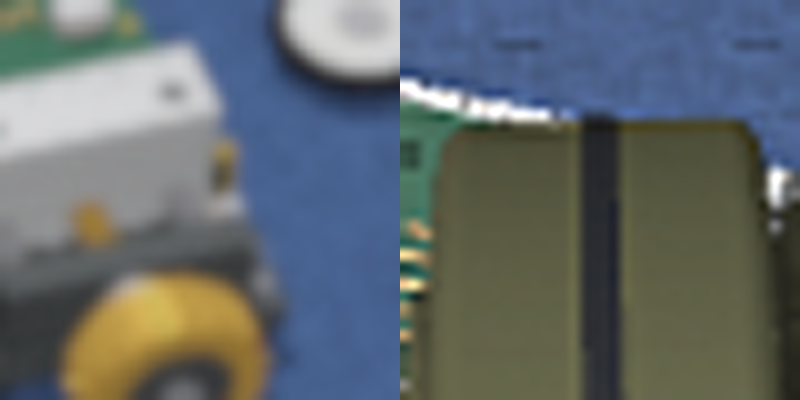

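s3, left panel: the pointer is now at about side px (400.1,233) and white scale shows beneath it at (400.3,238), with no red yet. The jaw has moved roughly 5–6 mm. I'll track it by optical flow and check for red.

```bash
cat >> h.py <<'E'
def track(im):
    b=np.load("side_avg.npy"); g=lambda x: cv2.cvtColor(np.clip(x,0,255).astype(np.uint8),cv2.COLOR_RGB2GRAY)
    p=np.array([[401.,234.],[395,226.5],[398.8,223],[375.,233.],[400.3,230]],np.float32)[:,None]
    q,s,e=cv2.calcOpticalFlowPyrLK(g(b),g(im),p,None,winSize=(9,9),maxLevel=2)
    k=[]
    for a,c,z in zip(p[:,0],q[:,0],(30,58,58,58,58)):
        A=toH(plane("side",*map(float,a),z/1e3)); C=toH(plane("side",*map(float,c),z/1e3)); k.append((C-A)[:2].round(1).tolist())
    print("jaw shift dx,dy:",k)
def red(im):
    print("red",[(u,v,im[v,u].astype(int).tolist()) for v in range(222,250) for u in range(392,408) if im[v,u,0]-max(im[v,u,1:])>10])
E
python3 - <<'E'
from h import *
im=np.load("side2.npy"); track(im); red(im); scale(im,ys=range(-20,10,2),xs=(38,40,42,44))
E
```

```text
jaw shift dx,dy: [[1.7, 5.6], [0.9, 6.3], [1.0, 7.3], [-0.9, 4.9], [0.7, 5.1]]
red [(400, 231, [141, 131, 103]), (399, 232, [137, 126, 96]), (400, 232, [139, 123, 79]), (400, 233, [112, 100, 71]), (393, 245, [101, 89, 71]), (394, 245, [101, 86, 66]), (395, 245, [104, 88, 66]), (396, 245, [97, 83, 63]), (397, 245, [86, 76, 60]), (392, 246, [164, 142, 93]), (393, 246, [161, 133, 76]), (394, 246, [157, 127, 68]), (395, 246, [155, 125, 67]), (396, 246, [149, 120, 65]), (397, 246, [139, 113, 64]), (398, 246, [127, 104, 64]), (399, 246, [110, 92, 62]), (400, 246, [90, 80, 61]), (392, 247, [200, 174, 101]), (393, 247, [198, 166, 83]), (394, 247, [190, 155, 74]), (395, 247, [183, 148, 70]), (396, 247, [180, 146, 70]), (397, 247, [175, 142, 70]), (398, 247, [167, 135, 68]), (399, 247, [156, 126, 67]), (400, 247, [137, 112, 65]), (401, 247, [107, 91, 63]), (392, 248, [208, 183, 93]), (393, 248, [209, 178, 88]), (394, 248, [201, 167, 80]), (395, 248, [190, 155, 71]), (396, 248, [189, 154, 71]), (397, 248, [187, 152, 71]), (398, 248, [184, 149, 69]), (399, 248, [180, 146, 70]), (400, 248, [170, 
[... 998 characters left out ...]
[107, 103, 93]]
-6 [398.2, 235.2] [[136, 137, 139], [131, 131, 132], [116, 115, 113], [92, 88, 77]]
-4 [397.9, 234.6] [[138, 139, 140], [136, 137, 137], [121, 121, 121], [99, 97, 90]]
-2 [397.6, 234.1] [[140, 141, 142], [139, 139, 140], [127, 127, 128], [109, 108, 104]]
0 [397.3, 233.5] [[141, 142, 144], [140, 141, 142], [134, 134, 134], [122, 121, 118]]
2 [397.0, 232.9] [[142, 142, 143], [141, 141, 143], [139, 139, 140], [131, 130, 127]]
4 [396.7, 232.4] [[142, 142, 144], [142, 142, 144], [140, 141, 141], [137, 136, 133]]
6 [396.4, 231.8] [[142, 143, 144], [142, 143, 144], [141, 142, 142], [139, 139, 139]]
8 [396.1, 231.2] [[143, 143, 144], [142, 143, 144], [142, 142, 143], [141, 141, 142]]
```

>>> step_arm(increments=[[[5,0,0],[0,0,0]],[[5,0,0],[0,0,0]],[[5,0,0],[0,0,0]],[[2.08,0.68,0],[0,0,0]],[[0,0,-4],[0,0,0]],[[0,0,-3],[0,0,0]],[[0.49,-0.11,0],[0,0,0]],[[0.49,-0.11,0],[0,0,0]],[[0.49,-0.11,0],[0,0,0]],[[0.49,-0.11,0],[0,0,0]]])

```text
clock: 9.2
tool_pos: [0.5552, -0.0282, 0.0542]
eef_rot: [0.785, 0.62, -0.0, -0.001]
contact_force: [-1.3, 0.8, 16.1]
opening: 0.003
finger_force: 8.0
```

>>> step_arm(increments=[[[0.49,-0.11,0],[0,0,0]],[[0.49,-0.11,0],[0,0,0]],[[0,0,0.6],[0,0,0]],[[-1.46,0.34,0],[0,0,0]],[[-1.46,0.34,0],[0,0,0]],[[0,0,-0.6],[0,0,0]],[[0.49,-0.11,0],[0,0,0]],[[0.49,-0.11,0],[0,0,0]],[[0.49,-0.11,0],[0,0,0]],[[0.49,-0.11,0],[0,0,0]]])

```text
clock: 10.2
tool_pos: [0.5587, -0.0295, 0.0541]
eef_rot: [0.785, 0.62, 0.002, 0.001]
contact_force: [-2.8, 0.4, 21.6]
opening: 0.006
finger_force: 10.6
```

>>> step_arm(increments=[[[0.49,-0.11,0],[0,0,0]],[[0.49,-0.11,0],[0,0,0]],[[0,0,3],[0,0,0]],[[-3,0,4],[0,0,0]],[[-5,0,0],[0,0,0]],[[-5,0,0],[0,0,0]],[[-5,0,0],[0,0,0]],[[-2,0,0],[0,0,0]],[[0,0,0],[0,0,0]],[[0,0,0],[0,0,0]]])

```text
clock: 11.2
tool_pos: [0.3685, -0.0312, 0.1215]
eef_rot: [0.785, 0.62, 0.001, 0.001]
contact_force: [0.2, 0.5, 0.6]
opening: 0.003
finger_force: 0.0
```

```bash
python3 - <<'E'
from h import *
st(); im=avg("side",6); np.save("side3.npy",im); track(im)
for v in range(226,245): print(v,[im[v,u].astype(int).tolist() for u in range(395,405)])
E
```

```text
11.2 [-180.1 -122.9  121.5] F [0.2 0.5 0.6] Fx_h 0.13
jaw shift dx,dy: [[2.1, 10.7], [0.9, 10.8], [1.0, 11.7], [-0.5, 9.5], [0.7, 10.0]]
226 [[188, 188, 189], [185, 185, 187], [175, 176, 179], [149, 153, 164], [101, 116, 147], [75, 99, 143], [72, 98, 144], [72, 99, 145], [73, 100, 146], [73, 100, 147]]
227 [[161, 161, 162], [156, 156, 157], [149, 151, 154], [129, 134, 147], [93, 108, 141], [73, 97, 142], [72, 98, 144], [73, 100, 146], [72, 100, 147], [73, 100, 147]]
228 [[145, 145, 146], [144, 145, 146], [141, 143, 146], [127, 131, 143], [103, 113, 138], [88, 104, 139], [78, 99, 141], [73, 99, 144], [72, 98, 145], [71, 99, 144]]
229 [[143, 144, 145], [143, 143, 144], [142, 143, 143], [138, 137, 136], [132, 129, 126], [121, 121, 127], [95, 107, 135], [74, 98, 141], [70, 96, 141], [70, 96, 141]]
230 [[142, 143, 144], [142, 142, 143], [141, 140, 136], [142, 136, 118], [144, 133, 96], [133, 126, 104], [102, 111, 128], [76, 99, 139], [71, 97, 142], [70, 96, 141]]
231 [[141, 142, 143], [141, 142, 143], [136, 135, 131], [129, 122, 103], [127, 113, 71], [120, 112, 95], [95, 105, 127], [76, 9
[... 1450 characters left out ...]
17, 119], [107, 109, 110], [99, 101, 103], [95, 99, 104], [92, 99, 110], [83, 96, 122], [74, 95, 134]]
241 [[98, 101, 104], [101, 104, 106], [101, 104, 106], [98, 101, 104], [95, 98, 100], [92, 95, 98], [92, 95, 97], [90, 95, 100], [87, 96, 110], [80, 97, 128]]
242 [[93, 96, 98], [93, 96, 98], [92, 95, 97], [90, 93, 95], [88, 91, 93], [84, 87, 89], [81, 85, 86], [82, 85, 87], [86, 92, 101], [86, 99, 125]]
243 [[86, 89, 91], [83, 85, 88], [80, 83, 85], [78, 81, 82], [74, 77, 78], [69, 72, 74], [66, 70, 70], [67, 71, 72], [79, 83, 91], [89, 99, 122]]
244 [[77, 77, 76], [71, 72, 72], [67, 68, 69], [63, 65, 65], [60, 63, 64], [57, 60, 61], [58, 59, 61], [61, 63, 64], [74, 78, 83], [88, 96, 113]]
```

>>> step_arm(increments=[[[5,0,0],[0,0,0]],[[5,0,0],[0,0,0]],[[5,0,0],[0,0,0]],[[2.08,0.68,0],[0,0,0]],[[0,0,-4],[0,0,0]],[[0,0,-3],[0,0,0]],[[0.49,-0.11,0],[0,0,0]],[[0.49,-0.11,0],[0,0,0]],[[0.49,-0.11,0],[0,0,0]],[[0.49,-0.11,0],[0,0,0]]])

```text
clock: 12.5
tool_pos: [0.556, -0.0278, 0.0542]
eef_rot: [0.785, 0.62, 0.0, -0.001]
contact_force: [-1.4, 0.3, 16.8]
opening: 0.001
finger_force: 8.3
```

>>> step_arm(increments=[[[0.49,-0.11,0],[0,0,0]],[[0.49,-0.11,0],[0,0,0]],[[0,0,3],[0,0,0]],[[-3,0,4],[0,0,0]],[[-5,0,0],[0,0,0]],[[-5,0,0],[0,0,0]],[[-5,0,0],[0,0,0]],[[-2,0,0],[0,0,0]],[[0,0,0],[0,0,0]],[[0,0,0],[0,0,0]]])

```text
clock: 13.5
tool_pos: [0.368, -0.0309, 0.1217]
eef_rot: [0.785, 0.62, 0.001, 0.001]
contact_force: [0.4, -0.1, -0.8]
opening: 0.004
finger_force: 0.0
```

```bash
cat >> h.py <<'E'
def tab(im,us=range(397,403),vs=range(228,240)):
    for v in vs: print(v,[im[v,u].astype(int).tolist() for u in us])
E
python3 - <<'E'
from h import *
st(); im=avg("side",6); np.save("side4.npy",im); track(im); tab(im)
B=[cv2.resize(np.load(f)[220:245,382:407,::-1].astype(np.uint8),(400,400),interpolation=cv2.INTER_CUBIC) for f in("side3.npy","side4.npy")]
cv2.imwrite("pics/s4.png",np.hstack(B))
E
```

```text
13.5 [-180.6 -122.6  121.7] F [ 0.4 -0.1 -0.8] Fx_h 0.44
jaw shift dx,dy: [[2.2, 12.8], [0.9, 13.1], [1.0, 14.1], [-0.5, 11.6], [0.8, 11.9]]
228 [[136, 138, 141], [128, 130, 134], [117, 121, 129], [96, 108, 134], [77, 99, 141], [71, 98, 144]]
229 [[138, 137, 134], [142, 135, 115], [143, 131, 104], [120, 118, 121], [85, 101, 137], [71, 96, 141]]
230 [[135, 132, 125], [135, 124, 93], [140, 123, 77], [123, 115, 109], [88, 101, 135], [71, 97, 141]]
231 [[125, 123, 120], [109, 101, 81], [113, 100, 68], [110, 106, 108], [85, 101, 137], [72, 98, 143]]
232 [[119, 119, 118], [94, 88, 74], [101, 91, 67], [104, 104, 111], [82, 101, 139], [73, 99, 145]]
233 [[122, 121, 120], [105, 97, 83], [116, 103, 79], [112, 107, 115], [87, 101, 139], [73, 99, 145]]
234 [[135, 134, 132], [136, 127, 114], [146, 128, 112], [135, 119, 126], [97, 102, 138], [74, 98, 143]]
235 [[147, 145, 143], [158, 151, 143], [165, 151, 143], [150, 136, 145], [106, 110, 143], [75, 98, 143]]
236 [[148, 144, 144], [161, 156, 153], [166, 160, 159], [154, 151, 160], [117, 125, 151], [85, 105, 146]]
237 [[141, 138, 139], [156, 151, 150], [164, 161, 161], [160, 158, 164], [136, 140, 156], [101, 116, 148]]
238 [[142, 140, 143], [151, 147, 147], [157, 153, 153], [150, 147, 149], [134, 136, 146], [109, 119, 143]]
239 [[143, 142, 146], [140, 139, 140], [135, 132, 132], [121, 120, 121], [112, 115, 122], [100, 110, 128]]
```

View pics/s4.png

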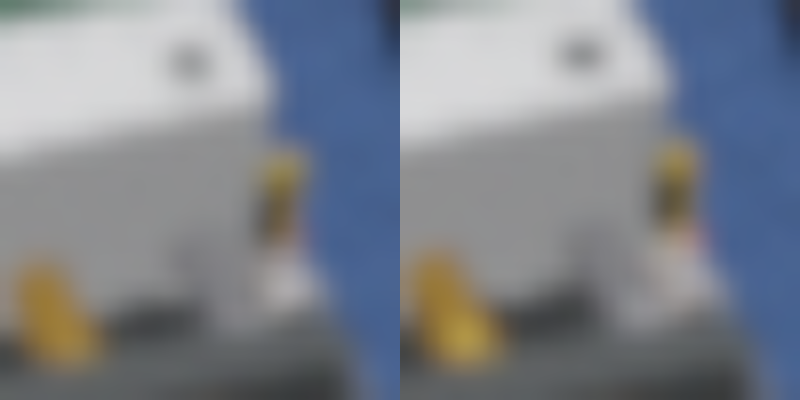

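s4: a pink patch of the red mark is showing just below the pointer base in the right panel at (685,240), which is side px (399.8,235). The jaw shift is about 12.4 mm. I'll localise the mark and the pointer base.

```bash
python3 - <<'E'
from h import *
for uv in((399.5,234.5),(400,234.5),(399.3,235.2)): print(uv,toH(plane("side",*uv,.0165)).round(1))
# triangulate initial pointer top
from numpy.linalg import lstsq
def tri(a,b):
    o1,d1=ray("top",*a);o2,d2=ray("side",*b); s=lstsq(np.c_[d1,-d2],o2-o1,rcond=None)[0]; P=o1+d1*s[0];Q=o2+d2*s[1]; return toH((P+Q)/2).round(1),(np.linalg.norm(P-Q)*1e3).round(1)
t=np.load("top_avg.npy"); s=np.load("side_avg.npy")
def cen(im,u0,u1,v0,v1):
    w=np.clip(im[...,:2].min(2)-im[...,2]-8,0,None)[v0:v1,u0:u1]; V,U=np.mgrid[v0:v1,u0:u1]; return float((w*U).sum()/w.sum()),float((w*V).sum()/w.sum())
a=cen(t,318,323,146,150); b=cen(s,399,404,230,240); print(a,b,tri(a,b))
for n in("side_avg","side2","side3","side4"): print(n,cen(np.load(n+".npy"),397,404,226,240))
# side-calibration check: known points: wheel-end plate corner & jaw rear top +x corner vs top
E
```

```text
(399.5, 234.5) [45.6 -5.1 16.5]
(400, 234.5) [46.7 -5.5 16.5]
(399.3, 235.2) [44.3 -7.2 16.5]
(320.0, 148.0593607305936) (400.6841990248601, 234.309517021466) (array([ 43.2, -18.8,  31. ]), np.float64(1.8))
side_avg (400.6841990248601, 234.309517021466)
side2 (399.66153846153844, 232.42905982905984)
side3 (399.0155555216471, 231.1466665649414)
side4 (398.6568202205382, 230.90526325133786)
```

>>> step_arm(increments=[[[5,0,0],[0,0,0]],[[5,0,0],[0,0,0]],[[5,0,0],[0,0,0]],[[2.08,0.68,0],[0,0,0]],[[0,0,-4],[0,0,0]],[[0,0,-3],[0,0,0]],[[0.49,-0.11,0],[0,0,0]],[[0.49,-0.11,0],[0,0,0]],[[0.49,-0.11,0],[0,0,0]],[[0.49,-0.11,0],[0,0,0]]])

```text
clock: 14.8
tool_pos: [0.5562, -0.0276, 0.0542]
eef_rot: [0.785, 0.62, 0.0, -0.001]
contact_force: [-1.2, 0.7, 16.5]
opening: 0.005
finger_force: 8.4
```

>>> step_arm(increments=[[[0.49,-0.11,0],[0,0,0]],[[0.49,-0.11,0],[0,0,0]],[[0,0,3],[0,0,0]],[[-3,0,4],[0,0,0]],[[-5,0,0],[0,0,0]],[[-5,0,0],[0,0,0]],[[-5,0,0],[0,0,0]],[[-2,0,0],[0,0,0]],[[0,0,0],[0,0,0]],[[0,0,0],[0,0,0]]])

```text
clock: 15.8
tool_pos: [0.3682, -0.0307, 0.1217]
eef_rot: [0.785, 0.62, 0.001, 0.001]
contact_force: [0.7, -0.8, -0.3]
opening: 0.006
finger_force: 0.0
```

```bash
python3 - <<'E'
from h import *
st(); im=avg("side",6); np.save("side5.npy",im); track(im); tab(im)
E
```

```text
15.8 [-180.5 -122.4  121.7] F [ 0.7 -0.8 -0.3] Fx_h 0.88
jaw shift dx,dy: [[2.2, 14.9], [0.7, 15.4], [0.9, 16.2], [-0.2, 13.9], [0.7, 14.3]]
228 [[138, 136, 133], [138, 131, 121], [130, 124, 119], [102, 109, 130], [77, 99, 140], [71, 97, 144]]
229 [[141, 137, 125], [144, 131, 94], [141, 128, 90], [113, 113, 117], [81, 100, 137], [70, 96, 142]]
230 [[129, 127, 122], [120, 110, 81], [121, 110, 78], [104, 106, 114], [79, 98, 136], [71, 97, 142]]
231 [[121, 120, 118], [103, 95, 75], [105, 99, 83], [94, 102, 120], [77, 99, 139], [71, 97, 142]]
232 [[118, 116, 113], [104, 90, 74], [107, 96, 89], [94, 101, 125], [77, 100, 142], [73, 99, 145]]
233 [[122, 112, 110], [123, 91, 77], [131, 97, 94], [111, 100, 125], [84, 99, 142], [72, 99, 145]]
234 [[135, 114, 113], [150, 110, 104], [160, 117, 117], [139, 112, 130], [97, 101, 140], [74, 98, 143]]
235 [[149, 131, 131], [164, 139, 137], [168, 142, 143], [151, 132, 145], [107, 110, 143], [75, 98, 143]]
236 [[151, 144, 143], [163, 154, 152], [166, 157, 159], [157, 154, 163], [123, 131, 155], [87, 108, 147]]
237 [[150, 147, 148], [158, 154, 153], [167, 164, 164], [169, 169, 174], [149, 154, 169], [110, 123, 153]]
238 [[153, 151, 154], [153, 150, 150], [161, 157, 157], [162, 161, 164], [150, 153, 163], [115, 126, 149]]
239 [[147, 147, 150], [141, 140, 141], [136, 134, 134], [128, 127, 130], [119, 123, 130], [102, 111, 129]]
```

```bash
cat >> h.py <<'E'
def redsum(im):
    from scipy.optimize import nnls
    E=np.array([[165,162,162],[72,98,144],[150,128,50],[140,25,25]],float).T
    k=np.zeros((12,8)); 
    for i,v in enumerate(range(229,241)):
        for j,u in enumerate(range(395,403)): k[i,j]=nnls(E,im[v,u].astype(float))[0][3]
    V=np.arange(229,241)[:,None]; U=np.arange(395,403)
    print("redsum",k.sum().round(3),"centroid",((k*U).sum()/k.sum()).round(2),((k*V).sum()/k.sum()).round(2),"rows",k.sum(1).round(2).tolist()); return k
E
python3 - <<'E'
from h import *
for n in("side_avg","side2","side3","side4","side5"): k=redsum(np.load(n+".npy"))
print(toH(plane("side",398.6,234.2,.0165)))
E
```

```text
redsum 0.281 centroid 401.4 233.21 rows [0.03, 0.03, 0.05, 0.01, 0.0, 0.06, 0.06, 0.03, 0.01, 0.01, 0.0, 0.0]
redsum 0.557 centroid 400.89 233.35 rows [0.04, 0.01, 0.06, 0.11, 0.1, 0.05, 0.05, 0.05, 0.05, 0.03, 0.0, 0.0]
redsum 1.14 centroid 400.0 234.18 rows [0.03, 0.0, 0.04, 0.1, 0.19, 0.3, 0.24, 0.14, 0.06, 0.03, 0.0, 0.0]
redsum 1.743 centroid 400.04 233.91 rows [0.07, 0.13, 0.11, 0.08, 0.19, 0.43, 0.4, 0.17, 0.1, 0.08, 0.0, 0.0]
redsum 3.835 centroid 398.98 234.07 rows [0.04, 0.03, 0.03, 0.2, 0.86, 1.34, 0.94, 0.29, 0.07, 0.03, 0.0, 0.0]
[43.93181983 -3.57652511 16.5       ]
```

```bash
python3 - <<'E'
from h import *
print("hub",proj("side",toW(0,-89,30)),"seen ~395.2,259.8")
for x,y in((35,114.5),(35,94.7),(-35,114.5),(-35,94.7)): print("fix",x,y,proj("side",toW(x,y,58)))
for x,y in((35,-27),(-35,-27),(35,-3.6),(-35,-3.6)): print("slid",x,y,proj("side",toW(x,y,58)))
im=np.load("side_avg.npy"); A=cv2.resize(im[185:265,350:410,::-1].astype(np.uint8),(450,600),interpolation=cv2.INTER_CUBIC)
g=cv2.cvtColor(im.astype(np.uint8),cv2.COLOR_RGB2GRAY)
for p in((35,114.5),(35,94.7),(-35,94.7),(35,-27),(-35,-27)):
    q=proj("side",toW(*p,58)).astype(np.float32).reshape(1,1,2).copy(); q0=q.copy()
    c=cv2.cornerSubPix(g,q,(4,4),(-1,-1),(3,50,.01)); print(p,q0.ravel().round(1),c.ravel().round(1),toH(plane("side",*map(float,c.ravel()),.058)).round(1))
b=(im.max(2)<75).astype(np.uint8); b[:250]=0;b[268:]=0;b[:,:388]=0;b[:,403:]=0
n,l,s,c=cv2.connectedComponentsWithStats(b); print(s.tolist(),c.tolist())
E
```

```text
hub [394.00517573 259.44064133] seen ~395.2,259.8
fix 35 114.5 [379.48888196 190.59681714]
fix 35 94.7 [382.16787732 195.62415395]
fix -35 114.5 [352.24704404 195.88872889]
fix -35 94.7 [354.67577779 201.01408074]
slid 35 -27 [399.88452068 228.87077116]
slid -35 -27 [370.74815798 234.93159168]
slid 35 -3.6 [396.30057442 222.14522574]
slid -35 -3.6 [367.49532511 228.06714515]
(35, 114.5) [379.5 190.6] [379.6 190.2] [ 35.7 115.7  58. ]
(35, 94.7) [382.2 195.6] [382.7 196.1] [35.6 92.6 58. ]
(-35, 94.7) [354.7 201. ] [354.8 201.5] [-35.3  92.8  58. ]
(35, -27) [399.9 228.9] [400.4 228.5] [ 36.7 -26.1  58. ]
(-35, -27) [370.7 234.9] [370.2 233.8] [-35.  -23.3  58. ]
[[0, 0, 640, 480, 307151], [390, 255, 11, 9, 49]] [[319.4880140386976, 239.4969249652451], [394.6326530612245, 258.7755102040816]]
```

>>> step_arm(increments=[[[5,0,0],[0,0,0]],[[5,0,0],[0,0,0]],[[5,0,0],[0,0,0]],[[2.08,0.68,0],[0,0,0]],[[0,0,-4],[0,0,0]],[[0,0,-3],[0,0,0]],[[0,0,0],[0,0,0]],[[0.49,-0.11,0],[0,0,0]],[[0.49,-0.11,0],[0,0,0]],[[0.49,-0.11,0],[0,0,0]]])

```text
clock: 17.1
tool_pos: [0.5488, -0.0262, 0.0539]
eef_rot: [0.785, 0.62, -0.002, -0.003]
contact_force: [-5.2, -0.6, 29.0]
opening: 0.006
finger_force: 14.8
```

>>> step_arm(increments=[[[0,0,0],[0,0,0]],[[0,0,0],[0,0,0]],[[0,0,3],[0,0,0]],[[-3,0,4],[0,0,0]],[[-5,0,0],[0,0,0]],[[-5,0,0],[0,0,0]],[[-5,0,0],[0,0,0]],[[-0.54,-0.34,0],[0,0,0]],[[0,0,0],[0,0,0]],[[0,0,0],[0,0,0]]])

```text
clock: 18.1
tool_pos: [0.3693, -0.0306, 0.1217]
eef_rot: [0.785, 0.62, 0.001, 0.001]
contact_force: [0.6, 0.8, 0.0]
opening: 0.009
finger_force: 0.0
```

```bash
python3 - <<'E'
from h import *
st(); im=avg("side",6); np.save("side6.npy",im); track(im); redsum(im); tab(im,us=range(396,402),vs=range(229,239))
A=cv2.resize(im[220:245,382:407,::-1].astype(np.uint8),(400,400),interpolation=cv2.INTER_CUBIC)
B=cv2.resize(im[175:275,335:435,::-1].astype(np.uint8),(400,400),interpolation=cv2.INTER_CUBIC)
cv2.imwrite("pics/s6.png",np.hstack([A,B]))
E
```

```text
18.1 [-179.4 -122.   121.7] F [0.6 0.8 0. ] Fx_h 0.39
jaw shift dx,dy: [[2.1, 16.1], [0.8, 16.4], [0.9, 17.1], [0.1, 14.9], [0.6, 15.3]]
redsum 4.637 centroid 398.84 233.97 rows [0.04, 0.01, 0.05, 0.32, 1.11, 1.62, 1.08, 0.31, 0.08, 0.01, 0.0, 0.0]
229 [[141, 141, 140], [139, 134, 121], [138, 125, 86], [131, 119, 88], [101, 106, 118], [77, 98, 138]]
230 [[138, 139, 139], [126, 124, 116], [115, 106, 77], [112, 105, 86], [93, 102, 119], [75, 97, 137]]
231 [[133, 134, 135], [115, 113, 108], [105, 95, 70], [109, 102, 88], [92, 102, 124], [75, 99, 140]]
232 [[128, 129, 129], [112, 105, 99], [115, 94, 64], [122, 105, 90], [99, 102, 126], [78, 100, 143]]
233 [[130, 126, 124], [124, 105, 96], [135, 94, 71], [141, 102, 94], [119, 101, 126], [86, 100, 142]]
234 [[134, 124, 122], [142, 111, 105], [157, 110, 103], [163, 116, 116], [142, 110, 131], [98, 100, 140]]
235 [[134, 123, 124], [150, 128, 126], [165, 137, 135], [169, 140, 141], [150, 131, 144], [105, 108, 142]]
236 [[139, 135, 137], [151, 144, 143], [161, 152, 150], [161, 151, 151], [150, 146, 156], [121, 129, 154]]
237 [[154, 153, 158], [154, 151, 153], [159, 155, 154], [165, 161, 162], [164, 164, 169], [151, 156, 171]]
238 [[164, 163, 168], [159, 158, 161], [164, 162, 163], [172, 169, 170], [166, 166, 169], [154, 158, 168]]
```

View pics/s6.png

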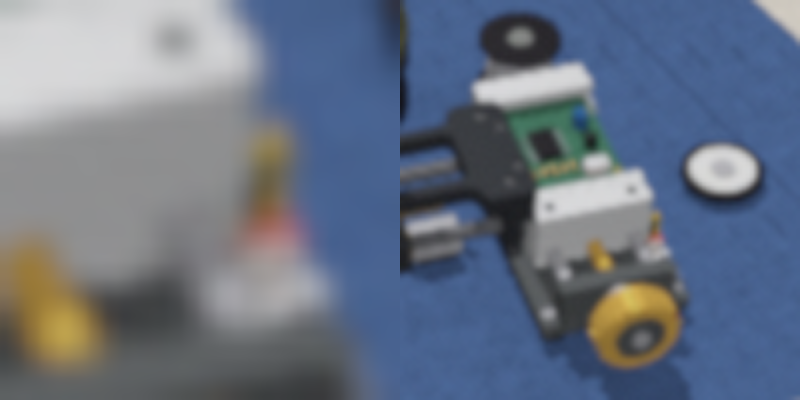

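s6, left panel: the red mark is now clearly visible at (270,230), in front of the pointer base and below it, so the pointer has passed it. How far depends on the side camera's bias, so I'll calibrate that with the same jaw edges seen in both views.

```bash
cat > e.py <<'E'
from h import *
T=np.load("top_avg.npy").mean(2); S=np.load("side_avg.npy").mean(2)
def prof(im,n,pts,z):
    p=np.array([proj(n,toW(x,y,z)) for x,y in pts],np.float32)
    return cv2.remap(im.astype(np.float32),p[:,0][None],p[:,1][None],cv2.INTER_LINEAR)[0]
def edge(im,n,fix,c,axis,sgn,z=58,w=6):
    s=np.arange(c-w,c+w+.01,.25); out=[]
    for f in fix:
        P=prof(im,n,[(f,a) if axis=="y" else (a,f) for a in s],z)
        g=np.clip(sgn*np.gradient(cv2.GaussianBlur(P[None],(9,1),2)[0]),0,None); i=g.argmax(); k=slice(max(i-8,0),i+9); out.append((g[k]*s[k]).sum()/g[k].sum())
    return np.round(np.median(out),2),np.round(np.std(out),2)
X=range(-22,23,4)
for nm,c,sg in(("slid rear",-27,1),("fix rear",114.5,-1),("fix front",94.7,1)):
    print(nm,"top",edge(T,"top",X,c,"y",sg),"side",edge(S,"side",X,c,"y",sg))
for nm,c,sg in(("x+",35,-1),("x-",-35,1)):
    for Y in((-24,-20,-10,-6),(98,102,106,110)): print(nm,Y,"top",edge(T,"top",Y,c,"x",sg),"side",edge(S,"side",Y,c,"x",sg))
# bearing plate rear top edge z42 (both) 
print("plate", "top",edge(T,"top",X,-55,"y",1,42),"side",edge(S,"side",X,-55,"y",1,42))
print("dv per mm y,z,x:",proj("side",toW(43,-5,16))-proj("side",toW(43,-6,16)),proj("side",toW(43,-5,17))-proj("side",toW(43,-5,16)),proj("side",toW(44,-5,16))-proj("side",toW(43,-5,16)))
E
python3 e.py
```

```text
slid rear top (np.float64(-27.18), np.float64(0.43)) side (np.float64(-27.96), np.float64(0.5))
fix rear top (np.float64(114.51), np.float64(0.33)) side (np.float64(116.67), np.float64(0.86))Traceback (most recent call last):
  File "e.py", line 14, in <module>
    print(nm,"top",edge(T,"top",X,c,"y",sg),"side",edge(S,"side",X,c,"y",sg))
                                                   ~~~~^^^^^^^^^^^^^^^^^^^^^
  File "e.py", line 9, in edge
    P=prof(im,n,[(f,a) if axis=="y" else (a,f) for a in s],z)
  File "e.py", line 4, in prof
    p=np.array([proj(n,toW(x,y,z)) for x,y in pts],np.float32)
                ~~~~^^^^^^^^^^^^^^
  File "h.py", line 13, in proj
    f,cx,cy,R,t=cam(n); p=R@np.array(X)+t; return np.array([f*p[0]/p[2]+cx,f*p[1]/p[2]+cy])
                ~~~^^^
  File "h.py", line 4, in cam
    c=r.calibration(n); f=240/np.tan(np.radians(c["fov_y"])/2)
ValueError: time passes only in moves, steps and waits
```

```bash
sed -i 's/^def cam(n):/import functools\n@functools.lru_cache(None)\ndef cam(n):/' h.py; python3 e.py
```

```text
slid rear top (np.float64(-27.18), np.float64(0.43)) side (np.float64(-27.96), np.float64(0.5))
fix rear top (np.float64(114.51), np.float64(0.33)) side (np.float64(116.67), np.float64(0.86))
fix front top (np.float64(93.66), np.float64(0.23)) side (np.float64(91.69), np.float64(0.97))
x+ (-24, -20, -10, -6) top (np.float64(34.94), np.float64(0.39)) side (np.float64(37.07), np.float64(0.3))
x+ (98, 102, 106, 110) top (np.float64(34.48), np.float64(0.43)) side (np.float64(36.85), np.float64(0.39))
x- (-24, -20, -10, -6) top (np.float64(-34.57), np.float64(0.33)) side (np.float64(-35.23), np.float64(1.15))
x- (98, 102, 106, 110) top (np.float64(-34.58), np.float64(0.33)) side (np.float64(-34.89), np.float64(0.38))
plate top (np.float64(-54.21), np.float64(2.98)) side (np.float64(-53.41), np.float64(1.94))
dv per mm y,z,x: [-0.14894175 -0.28400655] [ 0.03136194 -0.30170135] [ 0.39793247 -0.08350931]
```

```bash
python3 - <<'E'
from h import *
T=np.load("top_avg.npy").mean(2); S=np.load("side_avg.npy").mean(2)
def blob(im,u,v,w=4):
    for _ in range(6):
        ui,vi=int(round(u)),int(round(v)); p=im[vi-w:vi+w+1,ui-w:ui+w+1]; k=np.clip(p-np.percentile(p,70),0,None); V,U=np.mgrid[-w:w+1,-w:w+1]; k=k*(U**2+V**2<=w*w); u,v=ui+(k*U).sum()/k.sum(),vi+(k*V).sum()/k.sum()
    return float(u),float(v),float(p.max())
for nm,t,s in(("-x-y",(322.9,187.2),(372.5,254.2)),("-x+y",(258.3,172.7),(352.5,211.7)),("+x-y",(326.7,152.7),(405,248.5))):
    for w in(2,3):
        a=blob(T,*t,w);b=blob(S,*s,w)
        print(nm,np.round(a,1),np.round(b,1),*[f"z{z} top {toH(plane('top',*a[:2],z/1e3))[:2].round(1)} side {toH(plane('side',*b[:2],z/1e3))[:2].round(1)}" for z in(18,20)])
for n in("side5","side6"):
    im=np.load(n+".npy"); 
    print(n,[toH(plane("side",*c,z)).round(1).tolist() for c in((398.84,233.97),(399.0,234.1)) for z in(.016,.017)])
E
```

```text
-x-y [322.6 187.3 185.5] [371.5 252.9 139.9] z18 top [-38.6 -45. ] side [-37.5 -45. ] z20 top [-39.  -45.1] side [-38.2 -46.8]
-x-y [322.5 187.3 185.5] [371.5 252.9 139.9] z18 top [-38.6 -44.9] side [-37.6 -45. ] z20 top [-39.  -44.9] side [-38.3 -46.8]
-x+y [258.1 172.  186.4] [352.4 210.7 135.4] z18 top [-38.9 104.7] side [-36.9 105.3] z20 top [-39.3 104.4] side [-37.6 103.2]
-x+y [258.1 172.  186.4] [356.1 206.1 140. ] z18 top [-38.8 104.7] side [-22.9 118.9] z20 top [-39.2 104.4] side [-23.6 116.8]
+x-y [326.7 152.9 241.2] [404.5 246.1 109.6] z18 top [ 40.6 -35.6] side [ 42.6 -45.7] z20 top [ 40.  -35.7] side [ 41.8 -47.5]
+x-y [326.1 152.7 241.2] [404.6 245.8 109.6] z18 top [ 40.6 -34.3] side [ 43. -45.] z20 top [ 40.  -34.3] side [ 42.2 -46.8]
side5 [[45.0, -2.5, 16.0], [44.5, -3.5, 17.0], [45.2, -3.1, 16.0], [44.7, -4.0, 17.0]]
side6 [[45.0, -2.5, 16.0], [44.5, -3.5, 17.0], [45.2, -3.1, 16.0], [44.7, -4.0, 17.0]]
```

>>> step_arm(increments=[[[0,5,1],[0,0,0]],[[0,5,1],[0,0,0]],[[0,5,1],[0,0,0]],[[0,5,1],[0,0,0]],[[0,5,1],[0,0,0]],[[0,5,0],[0,0,0]],[[0,0,0],[0,0,0]],[[0,0,0],[0,0,0]],[[0,0,0],[0,0,0]],[[0,0,0],[0,0,0]]])

```text
clock: 19.4
tool_pos: [0.3669, 0.2625, 0.1707]
eef_rot: [0.786, 0.618, -0.001, 0.0]
contact_force: [0.0, 0.1, -0.3]
opening: 0.004
finger_force: 0.0
```

```bash
sed -i '/^X=range/,$d' e.py; cat > m.py <<'E'
from e import *
import sys
T2=avg("top",6); S2=avg("side",6); np.save("top7.npy",T2); np.save("side7.npy",S2)
X=range(-22,23,2)
def both(nm,c0,c1,sg):
    a=edge(T,"top",X,c0,"y",sg)[0],edge(S,"side",X,c0,"y",sg)[0]; b=edge(T2.mean(2),"top",X,c1,"y",sg)[0],edge(S2.mean(2),"side",X,c1,"y",sg)[0]
    print(nm,"top",a[0],b[0],round(b[0]-a[0],2),"side",a[1],b[1],round(b[1]-a[1],2))
sh=float(sys.argv[1])
both("rear",-27,-27+sh,1); both("front(top only)",-3.6,-3.6+sh,-1)
both("fixed rear",114.5,114.5,-1)
st(); track(S2); redsum(S2)
c=T2
w=np.clip(c[...,:2].min(2)-c[...,2]-25,0,None); w[:140]=0; w[156:]=0; w[:,:305]=0; w[:,326:]=0
V,U=np.nonzero(w); print([(int(u),int(v),c[v,u].astype(int).tolist(),c[v,u-1].astype(int).tolist(),c[v,u+1].astype(int).tolist()) for u,v in zip(U,V)])
if w.sum(): u,v=(w*np.arange(640)).sum()/w.sum(),(w*np.arange(480)[:,None]).sum()/w.sum(); print("pointer top",u,v,toH(plane("top",u,v,.031)))
E
python3 m.py 15.8
```

```text
rear top -27.28 -10.48 16.8 side -27.9 -11.32 16.58
front(top only) top nan 13.02 nan side -0.86 15.41 16.27
fixed rear top 114.56 114.58 0.02 side 116.83 116.98 0.15
20.0 [-248.8  164.8  170.8] F [-0.6 -0.1  0.1] Fx_h -0.59
jaw shift dx,dy: [[1.0, 16.1], [0.4, 16.5], [0.6, 16.9], [-0.4, 15.6], [0.3, 15.7]]
redsum 4.616 centroid 398.84 233.98 rows [0.05, 0.0, 0.05, 0.32, 1.08, 1.61, 1.1, 0.34, 0.07, 0.01, 0.0, 0.0]
[(312, 146, [150, 142, 86], [47, 74, 130], [166, 155, 80]), (313, 146, [166, 155, 80], [150, 142, 86], [82, 95, 124]), (312, 147, [218, 209, 170], [196, 201, 213], [138, 139, 113])]
pointer top 312.52364273457624 146.15236428949137 [44.41276633 -1.66577817 31.        ]e.py:10: RuntimeWarning: invalid value encountered in scalar divide
  g=np.clip(sgn*np.gradient(cv2.GaussianBlur(P[None],(9,1),2)[0]),0,None); i=g.argmax(); k=slice(max(i-8,0),i+9); out.append((g[k]*s[k]).sum()/g[k].sum())
```

The shift is now about 16.6 mm and the pointer is at y ≈ -2.0. The mark centre is at y ≈ -3 to -3.5, so the pointer is past it by about 1.5 mm. I'll roll back about 20 mm of rim, which is about 1.55 mm of jaw travel.

>>> step_arm(increments=[[[0,-5,-1],[0,0,0]],[[0,-5,-1],[0,0,0]],[[0,-5,-1],[0,0,0]],[[0,-5,-1],[0,0,0]],[[0,-5,-1],[0,0,0]],[[0,-5,0],[0,0,0]],[[5,0,0],[0,0,0]],[[5,0,0],[0,0,0]],[[5,0,0],[0,0,0]],[[4.5,0.1,0],[0,0,0]]])

```text
clock: 21.0
tool_pos: [0.5643, -0.0301, 0.1221]
eef_rot: [0.785, 0.62, 0.0, 0.001]
contact_force: [0.4, -0.0, -0.9]
opening: 0.004
finger_force: 0.0
```

>>> step_arm(increments=[[[0,0,-4],[0,0,0]],[[0,0,-2],[0,0,0]],[[0,0,-1],[0,0,0]],[[0,0,0],[0,0,0]],[[-0.49,0.11,0],[0,0,0]],[[-0.49,0.11,0],[0,0,0]],[[-0.49,0.11,0],[0,0,0]],[[-0.49,0.11,0],[0,0,0]],[[0,0,0],[0,0,0]],[[0,0,0],[0,0,0]]])

```text
clock: 22.0
tool_pos: [0.5432, -0.0252, 0.0535]
eef_rot: [0.785, 0.62, 0.001, 0.001]
contact_force: [-1.7, 0.5, 12.3]
opening: 0.004
finger_force: 6.0
```

>>> step_arm(increments=[[[0,0,3],[0,0,0]],[[-3,0,4],[0,0,0]],[[-5,0,0],[0,0,0]],[[-5,0,0],[0,0,0]],[[-4.5,0,0],[0,0,0]],[[0,5,1],[0,0,0]],[[0,5,1],[0,0,0]],[[0,5,1],[0,0,0]],[[0,5,1],[0,0,0]],[[0,5,1],[0,0,0]]])

```text
clock: 23.0
tool_pos: [0.3668, 0.222, 0.1717]
eef_rot: [0.785, 0.62, 0.0, -0.0]
contact_force: [0.8, -0.7, -0.3]
opening: 0.005
finger_force: 0.0
```

```bash
python3 m.py 15 2>/dev/null; python3 -c "
from h import *
tab(np.load('side7.npy'),us=range(396,402),vs=range(229,238))"
```

```text
rear top -27.28 -11.95 15.33 side -27.9 -12.4 15.5
front(top only) top nan 11.84 nan side -0.86 14.38 15.24
fixed rear top 114.56 114.59 0.03 side 116.83 116.98 0.15
23.6 [-237.8  120.4  170.7] F [-0.1  0.3  0.3] Fx_h -0.19
jaw shift dx,dy: [[1.5, 14.9], [0.4, 15.2], [0.6, 15.5], [-0.5, 14.2], [0.4, 14.6]]
redsum 3.665 centroid 399.0 234.14 rows [0.04, 0.01, 0.04, 0.17, 0.75, 1.29, 0.93, 0.29, 0.09, 0.04, 0.01, 0.0]
[(313, 146, [214, 187, 76], [53, 80, 140], [98, 105, 128]), (313, 147, [187, 162, 79], [177, 184, 199], [65, 59, 38])]
pointer top 312.99998339744855 146.40439550693583 [44.10409217 -2.83876519 31.        ]
229 [[138, 138, 137], [138, 133, 120], [142, 129, 90], [137, 124, 86], [110, 110, 115], [79, 96, 133]]
230 [[138, 138, 138], [128, 125, 117], [118, 108, 76], [116, 106, 73], [100, 102, 109], [76, 96, 132]]
231 [[136, 137, 138], [119, 117, 115], [100, 91, 73], [101, 94, 74], [93, 98, 112], [77, 97, 135]]
232 [[134, 134, 134], [115, 114, 112], [99, 87, 69], [104, 92, 80], [93, 98, 118], [77, 98, 138]]
233 [[130, 130, 130], [117, 109, 108], [113, 85, 75], [121, 92, 89], [107, 98, 121], [80, 96, 138]]
234 [[127, 123, 124], [130, 110, 110], [141, 105, 101], [151, 111, 113], [133, 107, 126], [94, 98, 136]]
235 [[130, 124, 125], [144, 128, 127], [159, 135, 134], [164, 138, 140], [147, 129, 142], [103, 106, 139]]
236 [[131, 129, 130], [147, 140, 140], [159, 150, 149], [162, 154, 155], [154, 150, 160], [119, 127, 152]]
237 [[138, 137, 140], [147, 144, 145], [155, 150, 150], [164, 160, 161], [165, 165, 170], [146, 151, 165]]
```

The jaw shift is now about 15.4 mm. The pointer is at y ≈ -3.2 and the mark at about -3, so they agree within measurement. The hand is well clear, so I'm handing in.

```bash
python3 -c "
from h import *
st(); print(r.finish_job())"
```

```text
23.6 [-237.8  120.4  170.7] F [-0.1  0.3  0.3] Fx_h -0.19
the job is handed in; nothing more can be done
None
```

I rolled the wheel with the closed fingertips until the pointer stood at the red mark, to within about 1 mm by camera. I overshot by about 1.5 mm, rolled back about 1.3 mm, then took the hand clear and handed the job in at 23.6 s. I did not check separately that the board is captive in both grooves and had not shifted.

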